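Set the basin tap safe before the water comes back on

TASK

The water is about to be switched back on. Pushing with a fingertip and gripping nothing, first swing the basin tap's spout round until its outlet is over the middle of the drain, then push the one lever handle that was left open all the way back to its shut stop. Push gently, and leave the other lever shut and the things around the basin where they stand.

Things in the scene. Friction and masses are not known exactly. Their poses are not given: they have to be found in the camera images.
- basin: White ceramic basin fixed on the counter. Origin on the counter under the spout's axis; x to its back edge, y along it. Flat solid deck 80 mm high along the back, x -55 to +50, y -250 to +250 mm, carrying the spout in the middle and a lever valve 160 mm to either side. Bowl from x -55 to -238 mm (floor 30 mm above the counter), rim 80 mm high, 22 mm thick, to x -260.
- spout_axis (a point): Point on the upright turning axis of the spout at mid-height of its level tube, 210 mm above the counter (130 mm above the deck). Fixed column of radius 17 mm below it, hub of radius 20 mm around it (top 151 mm above the deck).
- outlet (a point): Centre of the downward-facing mouth of the spout, 130 mm from the spout's axis, 174 mm above the counter. From the hub a chrome tube of radius 10 mm runs level at 210 mm above the counter and turns down at its end to this mouth.
- spout (a joint): Turning of the spout, rad. 0: it points into the bowl (-x of the basin), outlet over the middle of the drain. Grows anticlockwise seen from above (towards -y of the basin); starts at 0.7 to 1.25. No stop at 0, it can be pushed past; stops at +-1.5. Stays where left; turning needs about 0.25 N m (2 to 3 N at 100 mm from the axis).
- drain (a point): Centre of the round chrome drain, 52 mm across, in the bowl's floor; 130 mm from the spout's axis, on the basin's -x side.
- lever_a (a joint): The open valve's lever, rad. 0: shut, at a solid stop, bar pointing to the bowl (-x of the basin), square to the back edge. Grows as it swings open, anticlockwise seen from above, to a stop at 1.2; push it clockwise to shut. Stays where left; turning needs about 0.14 N m (2 to 3 N at 60 mm from the axis).
- lever_a_axis (a point): The open valve: point on its upright axis at mid-height of its lever bar, 135 mm above the counter, 55 mm above the deck. Fixed chrome body, radius 16 to 25 mm; on it the lever's hub, radius 18 mm, top 66 mm above the deck; flat bar 14 mm wide, 12 mm thick, reaching 90 mm from the axis, with 49 mm free between bar and deck.
- lever_a_tip (a point): The open valve's lever: the middle of the end of its bar, 90 mm from the axis, at the bar's mid-height.
- lever_b (a joint): The already shut valve's lever, rad. 0: shut, at a solid stop, bar pointing to the bowl (-x of the basin), square to the back edge. Grows as it swings open, anticlockwise seen from above, to a stop at 1.2; push it clockwise to shut. Stays where left; turning needs about 0.14 N m (2 to 3 N at 60 mm from the axis).
- lever_b_axis (a point): The already shut valve: point on its upright axis at mid-height of its lever bar, 135 mm above the counter, 55 mm above the deck. Fixed chrome body, radius 16 to 25 mm; on it the lever's hub, radius 18 mm, top 66 mm above the deck; flat bar 14 mm wide, 12 mm thick, reaching 90 mm from the axis, with 49 mm free between bar and deck.
- lever_b_tip (a point): The already shut valve's lever: the middle of the end of its bar, 90 mm from the axis, at the bar's mid-height.
- tumbler: Greenish glass tumbler, 68 mm across, 85 mm high, standing loose in the bowl on its +y side; leave it. Origin at the centre of its underside.
- soap_bottle: Blue bottle, 60 mm across, 150 mm high, loose on the counter beside the basin; leave it. Origin at the centre of its underside.
- cream_jar: White jar with metal cap, 64 mm across, 60 mm high, loose on the counter beside the basin; leave it. Origin at the centre of its underside.
- soap: Bar of soap, 85 x 55 x 26 mm, loose on the counter beside the basin; leave it. Origin at the centre of its underside.
Not all that is in view belongs to the job. There is more than one size of the soap; the job needs the larger.

How it is judged:
On the way, in this order (a step that is already met when the one before it is completed fails the run):
1. the spout's outlet is over the middle of the drain while the open lever has not yet been shut (horizontal distance between outlet and drain below 0.02 m and value of joint lever_a above 0.4 rad), for 0.2 s.
2. the open lever is pushed back to its shut stop (value of joint lever_a below 0.1 rad), for 0.2 s.
At the end, for the whole second after the job is handed in: The spout's outlet is within 20 mm (seen from above) of the drain's centre, both levers are within 0.1 rad of their shut stop, spout and lever at rest, and tumbler, bottle, jar and soap upright and within 30 mm of where they stood (horizontal distance between outlet and drain below 0.02 m and value of joint each of lever_a, lever_b below 0.1 rad and velocity of joint spout between -0.05 and 0.05 rad/s and velocity of joint lever_a between -0.05 and 0.05 rad/s and distance of each of tumbler, soap_bottle, cream_jar, soap from where it was at the start of the episode below 0.03 m and angle between each of tumbler, soap_bottle, cream_jar, soap's own z axis and vertical below 0.2 rad); the robot touches nothing.
It fails at once if a bystander (tumbler, bottle, jar, soap) is lifted, carried, or pushed more than 30 mm (distance of any of tumbler, soap_bottle, cream_jar, soap from where it was at the start of the episode above 0.03 m).
It fails at once if the shut lever is pushed open by more than 0.25 rad (value of joint lever_b above 0.25 rad).
It fails at once if the spout or a lever is pushed or squeezed with more than 35 N (contact force between the fingers and spout above 35 N or contact force between the fingers and lever_a above 35 N or contact force between the fingers and lever_b above 35 N).
It also fails if it takes over 64 s, if anything falls off the work surface, if the arm or the gripper's body presses on something with over 40 N, if the wrist force passes 120 N, or if a joint passes its speed limit or range.

ROBOT

A 7-joint arm with a two-finger parallel gripper is mounted at the origin on the work surface. World frame = base frame: x ahead of the robot, y to its left, z up, the work surface at z = 0. Lengths are in m, angles in rad, forces in N, time in s.
With the tool pointing down it reaches from about 0.425 to 0.925 m from the base axis. Payload 6.8 kg.
Tool frame: the origin (TCP) lies on the front face of the gripper's body, between the roots of the fingers; the fingertips stand 73 mm ahead of it and the grasp point (between the pads) lies 54 mm ahead of it (env.nose_length is the distance from the TCP to the fingertips, in m); z points along the fingers, y is the line along which they close (so a half turn about z gives the same grasp; the last joint's range is limited). The gripper opens to 85 mm and grips with 20 to 120 N. Pads are 22 mm wide; open, the fingers measure 114 mm over their backs; the gripper's body (76 mm by 85 mm) begins 54 mm behind the grasp point. The pads swing forward as they close: fully open they stand 13 mm farther back than shut.
Start: joints at [-1.392, 0.477, 0.022, 1.555, -0.011, 1.109, -0.083], TCP at [0.191, 0.647, 0.304] pointing down, gripper open.
Joint ranges: [-2.96, 2.96], [-0.34, 2.1], [-1.41, 1.46], [0.24, 2.44], [-1.37, 4.51], [0.17, 1.92], [-2.96, 2.96]. Speed limits (rad/s): [2.39, 2.39, 3.14, 3.14, 3.14, 3.14, 3.14].

INTERFACE

Orientations are given as a unit quaternion [w, x, y, z].
In Python, from cell import env, kin, camera, calibration, job gives the robot as it stands. The module is installed in compiled form; this text tells all that it offers. Calls block until the motion is done:
- env.reach(position, orientation): joint-space move of the TCP to a pose.
- env.movel(position, velocity=0.15, rot=None, stop_force=None): straight line of the TCP; rot=None keeps the orientation; velocity is the mean speed in m/s. With stop_force (N) it stops when the force on the tool has changed by that much, and returns True; else False.
- env.goto_joints(angles): joint-space move.
- env.grip(opening, f_grip=None): finger opening in m; f_grip is the grip in N (None keeps the last); returns when the fingers have stopped.
- env.dwell(seconds).
- kin.inverse_kinematics(position, orientation): joint angles nearest the present ones, or None.
- env.get_state(): the state.
- camera(name): name is "scene" or "top"; returns (picture, depth): 400x640x3 uint8, blue, green, red; 400x640 float32, m along the optical axis (not along the pixel's ray), 0 where there is no reading.
- calibration(name): a dict with "fx", "fy", "cx", "cy" (pixels), "rvec" (rotation vector, rad) and "tvec" (3), from world to camera coordinates, as OpenCV has them. Camera axes: x right, y down, z forward; pixel columns grow to the right and rows downward; lengths in m; the calibration is good to about 2 mm. A picture is of the moment at which its call begins. calibration takes no time and is no camera call.
A pose or a line that the arm cannot do raises env.PlanningError and nothing moves.
- job.job_done(): hands the job in; it is judged then, once.
The state is a dict: "time": time; "qpos": joint angles; "joint_velocities": joint speeds; "joint_torque": joint torques, N m; "tcp_pos": TCP position; "orientation": TCP orientation; "force": force on the tool from outside, world axes, zero at the start; "torque": the same for the moment, N m; "opening": finger opening in m; "gripper_force": force on a finger pad.
Only numpy, scipy, OpenCV 4.12 (cv2) and the standard library are available. Lean on these libraries where they do the work, as an engineer would, in place of code of your own. Each camera call takes 0.05 s, during which the arm holds its last target. There are 200 camera calls.

## Working session

There is one attempt and no reset: what is moved stays moved. The work goes in short steps, each a Python script; the robot and the scene stay as the last script left them, time stands still between calls to the robot, and variables do not carry over. Pictures are saved under pics/ and viewed, at most 10 in all, crops included, and the job is handed in when it is done.

```bash
mkdir -p pics; cat > h.py <<'E'
import numpy as np, cv2
from cell import env, kin, camera, calibration, job
def cal(n):
    c=calibration(n); R,_=cv2.Rodrigues(np.array(c["rvec"],float)); return c,R,np.array(c["tvec"],float).ravel()
def ray(n,u,v,z):
    c,R,t=cal(n); d=R.T@np.array([(u-c["cx"])/c["fx"],(v-c["cy"])/c["fy"],1]); o=-R.T@t
    return o+d*(z-o[2])/d[2]
def cloud(n,D):
    c,R,t=cal(n); v,u=np.mgrid[:400,:640]
    P=np.stack([(u-c["cx"])/c["fx"]*D,(v-c["cy"])/c["fy"]*D,D],-1); return (P-t)@R
def snap(n,name):
    p,D=camera(n); cv2.imwrite(f"pics/{name}.png",p); np.save(f"pics/{name}.npy",D); return p,D
E
python3 - <<'E'
from h import *
for n in("top","scene"):
    p,D=snap(n,n+"0"); c,R,t=cal(n); print(n,-R.T@t,R[2],c["fx"],(D>0).mean())
print(env.get_state()["orientation"],env.nose_length)
E
```

```text
top [0.19683175 0.00131384 1.24095704] [ 0.19975714  0.01991386 -0.97964306] 449.76730143903194 0.99628515625
scene [1.60829567 0.20006476 1.12069818] [-0.77097907 -0.10814681 -0.62761098] 511.7899854220469 0.99585546875
[-5.36016078e-05  1.42874501e-01  9.89740491e-01 -7.96606611e-04] 0.0726
```

View pics/top0.png

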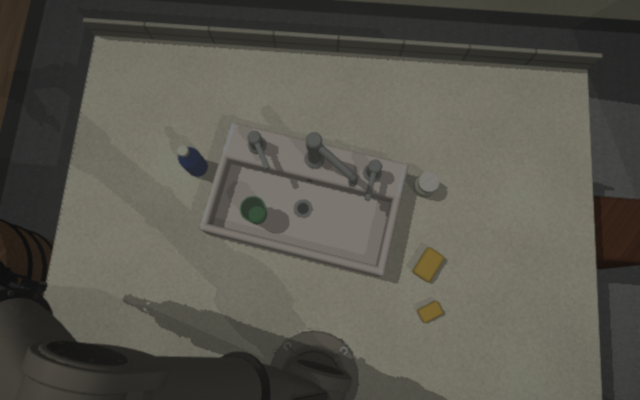

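View pics/scene0.png

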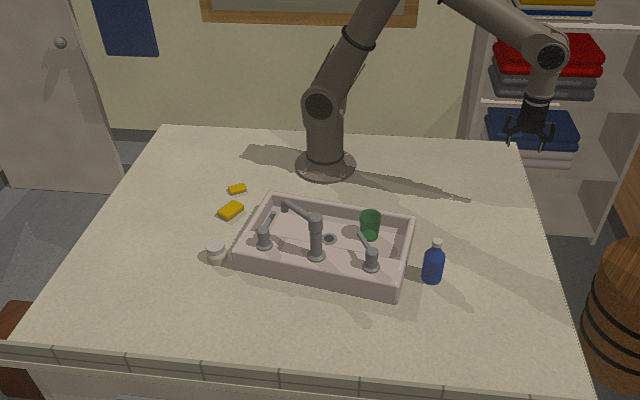

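The basin's back edge faces away from the robot. In the top view the left lever (axis about 255,138, bar down-right) is open and the right one (375,167) looks shut. The spout runs from (314,140) to (352,178), swung about 1 rad to the right, and the drain is at (303,208). Next I measure with depth and a blow-up.

```bash
python3 - <<'E'
from h import *
p=cv2.imread("pics/top0.png"); D=np.load("pics/top0.npy")
P=cloud("top",D)
cv2.imwrite("pics/topc.png",cv2.resize(p[110:290,160:460],None,fx=2.6,fy=2.6,interpolation=cv2.INTER_CUBIC)*1)
roi=np.zeros((400,640),bool); roi[115:285,195:415]=1
# rim/deck at 0.08
def comps(lo,hi,mn=12):
    m=(roi&(P[...,2]>lo)&(P[...,2]<hi)).astype(np.uint8)
    n,l,s,c=cv2.connectedComponentsWithStats(m,connectivity=8)
    for i in range(1,n):
        if s[i,4]>=mn:
            q=P[l==i]; r=cv2.minAreaRect(q[:,:2].astype(np.float32)*1000)
            print(lo,hi,s[i],"c",q.mean(0).round(4),"rect",np.round(r[0],1),np.round(r[1],1),round(r[2],1))
comps(.07,.09,200); comps(.115,.16); comps(.195,.25)
m=(roi&(P[...,2]>.07)&(P[...,2]<.09))
r=cv2.minAreaRect(P[m][:,:2].astype(np.float32)*1000); print("basin",r); print(cv2.boxPoints(r))
print("drain",ray("top",303,208,.03),"floor z",P[208,320],P[240,330])
E
```

```text
0.07 0.09 [ 200  122  209  154 8135] c [0.4952 0.0507 0.0791] rect [465.8  57. ] [499.6 311. ] 80.3
0.115 0.16 [248 130  22  39 320] c [0.5722 0.1847 0.1413] rect [566.1 176.3] [107.6  34.5] 35.1
0.115 0.16 [308 151  13  10  71] c [0.5555 0.0386 0.1373] rect [557.2  40.1] [31.2 12.2] 89.3
0.115 0.16 [365 159  18  42 333] c [ 0.5149 -0.113   0.1415] rect [ 507.7 -107.5] [ 35.1 106.7] 72.7
0.195 0.25 [306 132  52  52 683] c [0.5356 0.0022 0.2201] rect [535.   -9.3] [159.5  39.3] 55.4
basin ((471.04754638671875, 87.77304077148438), (562.1312866210938, 310.9834289550781), 80.34919738769531)
[[ 270.63773 -163.24783]
 [ 577.22003 -215.38199]
 [ 671.4574   338.7939 ]
 [ 364.87506  390.92807]]
drain [0.44058017 0.06156286 0.03      ] floor z [0.44402914 0.01497092 0.03097207] [ 0.35833971 -0.01886705  0.02852885]
```

View pics/topc.png

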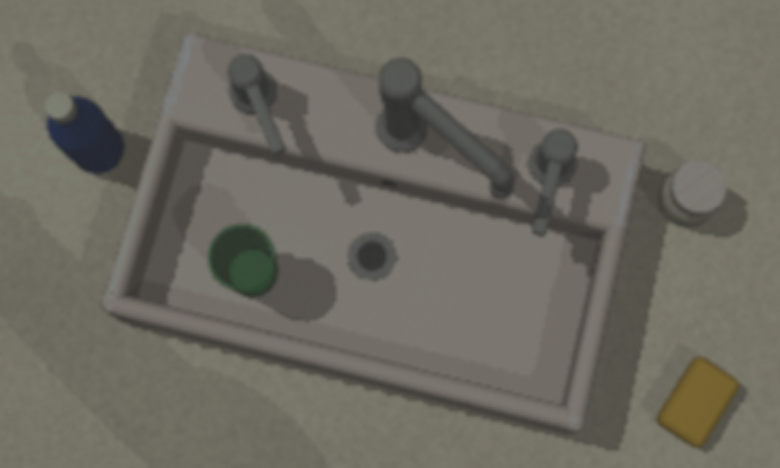

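```bash
cat >> h.py <<'E'
from scipy.spatial.transform import Rotation as Ro
YAW=np.radians(-9.7); BX=np.array([np.cos(YAW),np.sin(YAW)]); BY=np.array([-BX[1],BX[0]])
O=np.array([.4658,.0570])+.105*BX
def w(b): return O+b[0]*BX+b[1]*BY
def tool(ax,r,th,off,ztip,flip):
    """TCP pose behind an arm at angle th, tool x along the clockwise push"""
    u=np.array([-np.cos(th),-np.sin(th)]); n=np.array([np.sin(th),-np.cos(th)])
    xy=w(np.array(ax)+r*u+off*n); d=-(n[0]*BX+n[1]*BY)*flip
    x=np.array([d[0],d[1],0]); z=np.array([0,0,-1.]); 
    q=Ro.from_matrix(np.c_[x,np.cross(z,x),z]).as_quat()[[3,0,1,2]]
    return np.array([*xy,ztip+env.nose_length]),q
E
python3 - <<'E'
from h import *
D=np.load("pics/top0.npy")
t=ray("top",254,209,.1)[:2]-O; print("O",O,"tumbler basin",t@BX,t@BY)
print(env.get_state()["qpos"],env.get_state()["time"])
for f in(1,-1):
    for ax,r,th,z in (((0,0),.09,1.4,.27),((0,0),.09,1.4,.19),((0,0),.09,0,.19),((0,.16),.068,1.05,.27),((0,.16),.068,1.05,.12),((0,.16),.068,0,.12)):
        q=kin.inverse_kinematics(*tool(ax,r,th,.021,z,f)); print(f,th,z,None if q is None else np.round(q,2))
E
```

```text
O [0.56929886 0.03930862] tumbler basin -0.17757193011792904 0.11682185690846296
[-1.39210397  0.47771384  0.02232912  1.55632085 -0.01148606  1.10928283
 -0.08307655] 0.1
1 1.4 0.27 [-0.61  0.31  0.75  1.82 -0.23  1.1   1.45]
1 1.4 0.19 [-0.54  0.39  0.67  1.91 -0.3   0.94  1.5 ]
1 0 0.19 [-0.8   0.24  0.7   2.09 -0.2   0.88 -0.16]
1 1.05 0.27 [-0.72  0.31  0.49  1.76 -0.16  1.11  0.7 ]
1 1.05 0.12 [-0.63  0.48  0.39  1.9  -0.25  0.81  0.77]
1 0 0.12 [-0.85  0.46  0.51  1.96 -0.31  0.79 -0.33]
-1 1.4 0.27 [-0.92  0.54  1.29  1.84 -0.55  1.2  -1.37]
-1 1.4 0.19 [-0.88  0.69  1.28  1.92 -0.75  1.12 -1.21]
-1 0 0.19 [-0.43  0.2   0.26  2.07 -0.07  0.88  2.84]
-1 1.05 0.27 [-1.2   0.59  1.28  1.79 -0.6   1.23 -2.01]
-1 1.05 0.12 [-1.14  0.88  1.27  1.93 -0.96  1.12 -1.73]
-1 0 0.12 [-0.37  0.42 -0.11  1.93  0.06  0.79  2.46]
```

```bash
python3 - <<'E'
from h import *
env.grip(0.0)
s=env.get_state(); env.movel([*s["tcp_pos"][:2],.40],velocity=.2)
env.reach(*tool((0,0),.09,1.4,.021,.30,1))
p,q=tool((0,0),.09,1.4,.021,.19,1)
print("down hit",env.movel(p,velocity=.12,stop_force=10))
for th in np.arange(1.28,-.01,-.16):
    p,q=tool((0,0),.09,th,.021,.19,1)
    h=env.movel(p,velocity=.04,rot=q,stop_force=20); s=env.get_state()
    print(round(th,2),h,s["force"].round(1),round(s["time"],1))
    if h: break
s=env.get_state(); print(s["tcp_pos"],p)
snap("top","top1"); snap("scene","scene1")
E
```

```text
down hit False
1.28 False [-0.7  0.2  0.7] 5.8
1.12 False [ 0.3 -0.4  0.1] 6.3
0.96 False [ 1.3 -1.3  1.6] 6.8
0.8 False [-0.1 -1.5 -1. ] 7.3
0.64 False [-0.2 -1.2  0.6] 7.8
0.48 False [-0.7 -1.6 -0.2] 8.4
0.32 False [ 0.2 -0.2 -0.6] 8.9
0.16 False [-0.1 -1.  -0.9] 9.4
0.0 False [-0.8 -1.   0.1] 9.9
[0.47722808 0.03393413 0.26262754] [0.47704728 0.03377289 0.2626    ]
```

```bash
python3 - <<'E'
from h import *
p,q=tool((0,0),.09,0,.05,.19,1); env.movel(p,velocity=.1)
p[2]+=.11; env.movel(p,velocity=.2)
env.reach(*tool((0,.0),.02,1.5,.0,.42,1)) if 0 else None
p,D=snap("scene","scene2"); q,D2=snap("top","top2")
cv2.imwrite("pics/both2.png",np.vstack([p[150:350,200:500],q[90:290,180:480]]).repeat(1,0))
P=cloud("scene",D); m=(P[...,2]>.195)&(P[...,2]<.235)&(np.hypot(P[...,0]-O[0],P[...,1]-O[1])<.15)
b=P[m][:,:2]-O; b=np.c_[b@BX,b@BY]; 
b=b[(np.hypot(*b.T)>.04)]; print(len(b),b.mean(0),np.median(np.arctan2(-b[:,1],-b[:,0])))
for nm in("scene","top"):
    P=cloud(nm,D if nm=="scene" else D2); A=w((0,.16)); m=(P[...,2]>.115)&(P[...,2]<.15)
    b=P[m][:,:2]-A; b=np.c_[b@BX,b@BY]; r=np.hypot(*b.T); b=b[(r>.04)&(r<.1)]; print(nm,"lever a",len(b),np.median(np.arctan2(-b[:,1],-b[:,0])) if len(b) else None)
E
```

```text
146 [-0.08391395  0.00343429] -0.05374648695415471
scene lever a 73 0.6602267677517606
top lever a 104 0.6470201112498539
```

View pics/both2.png

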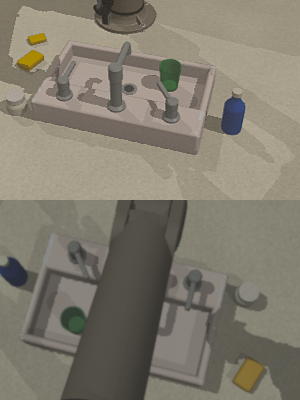

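The spout now points over the drain (about -0.05 rad). Lever a is still open at about 0.65 rad and the bystanders are undisturbed. Next is the lever.

```bash
python3 - <<'E'
from h import *
A=(0,.16); r=.068
env.reach(*tool(A,r,.92,.021,.30,1))
p,q=tool(A,r,.92,.021,.122,1)
print("down hit",env.movel(p,velocity=.12,stop_force=8))
for th in [.8,.68,.56,.44,.32,.2,.1,.04,0,-.04]:
    p,q=tool(A,r,th,.021,.122,1)
    h=env.movel(p,velocity=.03,rot=q,stop_force=10); s=env.get_state()
    print(th,h,s["force"].round(1),round(s["time"],1))
    if h: break
p=s["tcp_pos"]-np.r_[BY*.03,0]; env.movel(p,velocity=.08)
p[2]+=.18; env.movel(p,velocity=.2)
env.goto_joints([-1.392,.3,.022,1.555,-.011,1.109,-.083])
p,D=snap("scene","scene3"); q,D2=snap("top","top3")
cv2.imwrite("pics/both3.png",np.vstack([p[150:350,200:500],q[90:290,180:480]]))
for nm,d in(("scene",D),("top",D2)):
    P=cloud(nm,d)
    for k,ax,lo,hi,r0,r1 in(("a",(0,.16),.115,.15,.04,.1),("b",(0,-.16),.115,.15,.04,.1),("sp",(0,0),.195,.235,.04,.15)):
        m=(P[...,2]>lo)&(P[...,2]<hi); b=P[m][:,:2]-w(ax); b=np.c_[b@BX,b@BY]; rr=np.hypot(*b.T); b=b[(rr>r0)&(rr<r1)]
        v=cv2.fitLine(b.astype(np.float32),cv2.DIST_HUBER,0,.001,.001).ravel()
        print(nm,k,len(b),np.median(np.arctan2(-b[:,1],-b[:,0])).round(3),"line",np.arctan(v[1]/v[0]).round(3))
E
```

```text
down hit False
0.8 False [-0.7 -1.1  0.8] 14.1
0.68 False [0.6 0.5 0.6] 14.5
0.56 False [0.  0.1 0.4] 14.9
0.44 False [ 0.1 -0.6 -0.1] 15.4
0.32 False [-1.1 -0.4 -0.7] 15.8
0.2 False [ 0.1 -1.  -0.8] 16.2
0.1 False [0.2 0.2 0.1] 16.6
0.04 False [ 0.5 -0.9  0.2] 16.9
0 False [-0.6 -0.6 -0.2] 17.2
-0.04 False [-1.  -0.2 -0.5] 17.4
scene a 61 -0.016 line 0.034
scene b 65 -0.079 line 0.029
scene sp 147 -0.05 line -0.005
top a 114 0.046 line 0.029
top b 111 -0.009 line 0.004
top sp 353 0.034 line 0.029
```

View pics/both3.png

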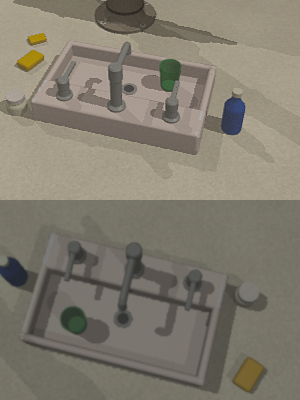

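The spout is over the drain. Lever a reads about 0.05 rad more open than the shut lever b, and I never felt its stop, so I'll push it once more until the stop is felt.

```bash
python3 - <<'E'
from h import *
A=(0,.16); r=.068
env.reach(*tool(A,r,0,.05,.30,1))
p,q=tool(A,r,0,.05,.122,1); print("down hit",env.movel(p,velocity=.12,stop_force=8))
p,q=tool(A,r,0,.03,.122,1); env.movel(p,velocity=.05,stop_force=10)
p,q=tool(A,r,0,.006,.122,1); h=env.movel(p,velocity=.015,stop_force=7); s=env.get_state()
print(h,s["force"],"past nominal mm",(1000*((s["tcp_pos"][:2]-w(A))@BY+.021)).round(1))
p=s["tcp_pos"]-np.r_[BY*.03,0]; env.movel(p,velocity=.08)
p[2]+=.18; env.movel(p,velocity=.2)
env.goto_joints([-1.392,.3,.022,1.555,-.011,1.109,-.083])
p,D=snap("scene","scene4"); q,D2=snap("top","top4")
for nm,d in(("scene",D),("top",D2)):
    P=cloud(nm,d)
    for k,ax,lo,hi,r0,r1 in(("a",(0,.16),.115,.15,.04,.1),("b",(0,-.16),.115,.15,.04,.1),("sp",(0,0),.195,.235,.04,.15)):
        m=(P[...,2]>lo)&(P[...,2]<hi); b=P[m][:,:2]-w(ax); b=np.c_[b@BX,b@BY]; rr=np.hypot(*b.T); b=b[(rr>r0)&(rr<r1)]
        print(nm,k,len(b),np.median(np.arctan2(-b[:,1],-b[:,0])).round(3))
    old=cv2.imread(f"pics/{nm}3.png").astype(int); print("changed px",(abs(old-(p if nm=="scene" else q)).max(2)>40).sum())
print(env.get_state()["time"])
E
```

```text
down hit False
True [ 0.25067752 -0.28746992 -0.66590236] past nominal mm 5.8
scene a 65 -0.063
scene b 65 -0.081
scene sp 142 -0.048
changed px 24
top a 116 0.014
top b 115 -0.009
top sp 355 0.034
changed px 0
30.325
```

The stop was felt, lever a now matches lever b, and the spout is unchanged.

```bash
python3 -c "
from h import *
print(job.job_done())"
```

```text
the job is handed in; nothing more can be done
None
```

The job is handed in: by the camera check the spout is over the drain, the open lever is pushed shut against its stop, the other lever is still shut, and the things around the basin look unmoved; the hand-in call returned no verdict.

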